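# Reset the block heater with the stylus

### The arm

A 7-joint arm with a two-finger parallel gripper is mounted at the origin on the work surface. World frame = base frame: x ahead of the robot, y to its left, z up, the work surface at z = 0. Lengths are in m, angles in rad, forces in N, time in s.
With the tool pointing down it reaches from about 0.4 to 0.85 m from the base axis. Payload 4.4 kg.
Tool frame: the origin (TCP) lies between the finger pads; the fingertips stand 14 mm ahead of it and the grasp point (between the pads) lies 5 mm behind it; z points along the fingers, y is the line along which they close (so a half turn about z gives the same grasp; the last joint's range is limited). The gripper opens to 94 mm and grips with 3 to 60 N. Pads are 16 mm wide; open, the fingers measure 119 mm over their backs; the gripper's body (75 mm by 177 mm) begins 78 mm behind the grasp point.
Start: joints at [-1.332, 0.628, 0.038, 1.517, -0.027, 0.996, -0.02], TCP at [0.195, 0.62, 0.219] pointing down, gripper open.
Joint ranges: [-3.06, 3.06], [-0.37, 2.12], [-1.25, 1.32], [0.18, 2.47], [-1.1, 4.24], [0.23, 1.98], [-2.94, 2.94]. Speed limits (rad/s): [2.57, 2.57, 3.14, 3.14, 3.14, 3.14, 3.14].

### API

Orientations are given as [roll, pitch, yaw] about the fixed x, y, z axes, in that order (R = Rz(yaw) Ry(pitch) Rx(roll)).
In Python, from bench import manip, planner, camera, get_calibration, telemetry gives the robot as it stands. Calls block until the motion is done:
- manip.movep(position, orientation): joint-space move of the TCP to a pose.
- manip.movel(position, ori=None, speed=0.15): straight line of the TCP; ori=None keeps the orientation; speed is the mean speed in m/s.
- manip.movej(angles): joint-space move.
- manip.move_gripper(opening): finger opening in m; the grip force is fixed at half the most; returns when the fingers have stopped.
- manip.sleep(seconds).
- planner.inverse_kinematics(position, orientation): joint angles nearest the present ones, or None.
- camera(name): name is "scene" or "top" or "wrist"; returns (picture, depth): 420x560x3 uint8, red, green, blue; 420x560 float32, m along the optical axis (not along the pixel's ray), 0 where there is no reading.
- get_calibration(name): a dict with "fov_y" (degrees; the focal length in pixels is half the picture's height over the tangent of half this angle, whatever the lens; pixels are square), "cx", "cy" (the principal point, pixels), "pose" (4x4, takes a point from camera to world coordinates); the wrist camera has in their place "hand_eye" (4x4, takes a point from camera to tool coordinates, whose origin is the TCP and whose axes are the flange's). Camera axes: x right, y up, looking along -z (the intrinsics and any distortion apply to the point x, -y, -z); pixel columns grow to the right and rows downward; lengths in m; the calibration is good to about 2 mm. A picture is of the moment at which its call begins: read the wrist's pose just before it. get_calibration takes no time and is no camera call.
A pose or a line that the arm cannot do raises manip.PlanningError and nothing moves.
- manip.hand_in(): hands the job in; it is judged then, once.
Readings, each from a call of its own:
- telemetry.get_time_s(): time.
- telemetry.get_joint_positions(): joint angles.
- telemetry.get_qvel(): joint speeds.
- telemetry.get_joint_torque(): joint torques, N m.
- telemetry.get_tool_pos(): TCP position.
- telemetry.get_eef_rot(): TCP orientation.
- telemetry.get_wrist_force(): force on the tool from outside, world axes, zero at the start.
- telemetry.get_ft_torque(): the same for the moment, N m.
- telemetry.get_width(): finger opening in m.
- telemetry.get_grip_force(): force on a finger pad.
Only numpy, scipy, OpenCV 4.12 (cv2) and the standard library are available. Lean on these libraries where they do the work, as an engineer would, in place of code of your own. Each camera call takes 0.05 s, during which the arm holds its last target. There are 200 camera calls.

### The job

The block heater has tripped and needs its reset. Take the slim steel stylus out of the orange tool rack, use its tip to push the recessed button next to the heater's dial all the way down and hold it for about a second, then hang the stylus back in the rack. Leave the other recessed button, the other tools and the things on the bench alone.

Things in the scene. Friction and masses are not known exactly. Their poses are not given: they have to be found in the camera images.
- heater: Fixed white block heater, 150 (x) x 200 (y) x 85 mm high. Origin: centre of underside; z up. Its flat grey control strip, 56 mm wide, runs along the top's -x edge at 85 mm; on it a black dial (32 mm wide, 18 mm tall, at x -47, y +68 mm) and two recessed round buttons in a row along y. An aluminium block with wells (22 mm tall, x -7 to +68 mm) stands on the rest of the top.
- reset_mouth (a point): Mouth centre (level with the heater's top) of the recess with the reset button: the one next to the dial, 53 mm from the dial's centre. The recess is 13 mm wide; its black button is 11 mm wide, its top 6 mm below the mouth when up. It moves straight down 5 mm against a spring (1.5 N to start, 5 N fully down). z up.
- reset_button (a joint): Travel of the reset button: 0 m = up, 0.005 m = fully down; it springs back.
- other_mouth (a point): Centre of the mouth of the other recess, alike in every way but farther from the dial (113 mm from it). Its button is to be left alone.
- other_button (a joint): Travel of the other button: 0 m = up, 0.005 m = fully down.
- rack: Fixed orange rack, 90 (x) x 190 (y) x 90 mm high: a top plate 8 mm thick, 70 mm wide, on two end walls. Origin: centre of underside; z up. Three round through holes, 16 mm wide, in a row along y at y -55, 0 and +55 mm; in each a tool hangs upright, in any order.
- rack_hole0 (a point): Centre of the mouth of the rack hole at y -55 mm, on top of the plate (90 mm above the bench).
- rack_hole1 (a point): Centre of the mouth of the middle rack hole, on top of the plate.
- rack_hole2 (a point): Centre of the mouth of the rack hole at y +55 mm, on top of the plate.
- stylus: Loose steel stylus, 132 mm long, 70 g, hanging upright, tip down, in a rack hole: straight round handle 14 mm in diameter with thin dark rings, its top 62 mm above the plate; collar 28 mm wide, 4 mm thick, resting on the plate; below it a shank 8 mm in diameter, 45 mm long, then a tip 6 mm in diameter, 25 mm long. Origin: centre of collar's underside; z up along the handle.
- stylus_grip (a point): On the stylus' axis, 36 mm above its origin: where to grip the handle.
- stylus_tip (a point): End of the stylus' tip, 70 mm below its origin.
- spatula: Loose steel spatula hanging in the rack: 28 mm collar, thin neck and a flat upright blade 24 mm wide, 4 mm thick, its top 58 mm above the plate; shank 8 mm wide, 65 mm long. Origin: centre of the collar's underside. Leave alone.
- thick_tool: Loose tool with a thick plain dark steel handle, 25 mm in diameter, 48 mm tall above the plate, no collar, hanging in the rack by the handle's shoulder; shank 12 mm wide, 65 mm long. Origin: centre of the handle's underside. Leave alone.
- dish: Loose clear round culture dish, 90 mm wide, 15 mm tall, on the bench. Origin: centre of its underside. Leave alone.
- tip_box: Loose pipette tip box, 85 x 120 x 70 mm tall, white with a blue lid, on the bench. Origin: centre of its underside. Leave alone.
- bottle: Loose capped bottle, 56 mm wide, 100 mm tall, on the bench. Origin: centre of its underside. Leave alone.
There are look-alikes about, which are no part of the job. Leave any purple look-alike of the stylus alone. Several things look just like the rack: the one meant starts farthest to the robot's left.

How it is judged:
By the outcome, as a careful person would: the job done as asked, in the order asked, and still so for the second after the job is handed in, with the robot touching nothing.
It also fails if it takes over 54 s, if anything falls off the work surface, if the arm or the gripper's body presses on something with over 40 N, if the wrist force passes 120 N, or if a joint passes its speed limit or range.

## Working session

There is one attempt and no reset: what is moved stays moved. The work goes in short steps, each a Python script; the robot and the scene stay as the last script left them, time stands still between calls to the robot, and variables do not carry over. Pictures are saved under pics/ and viewed, at most 10 in all, crops included, and the job is handed in when it is done.

```bash
mkdir -p pics; ls
python3 - <<'E'
from bench import *
import cv2,numpy as np
for n in("scene","top"):
    p,d=camera(n); cv2.imwrite(f"pics/{n}0.png",p[:,:,::-1]); np.savez(f"{n}0.npz",p=p,d=d)
    print(n,get_calibration(n),(d>0).mean())
print({k:v for k,v in get_calibration("wrist").items()})
print(telemetry.get_tool_pos(),telemetry.get_eef_rot(),telemetry.get_time_s())
E
```

```text
pics
scene {'fov_y': 47.99885839594591, 'cx': 282.0454201734665, 'cy': 208.82148086104422, 'pose': array([[ 0.56221853, -0.56383687,  0.60497793,  1.23497016],
       [ 0.82694543,  0.39078124, -0.40429107, -0.55088665],
       [-0.00845981,  0.72758367,  0.68596678,  0.85965233],
       [ 0.        ,  0.        ,  0.        ,  1.        ]])} 0.994124149659864
top {'fov_y': 44.910732749809284, 'cx': 275.78515366817817, 'cy': 206.58561133963616, 'pose': array([[ 0.01000698,  0.97234515, -0.23333403,  0.26470391],
       [-0.99993594,  0.0084962 , -0.00747899, -0.1109284 ],
       [-0.0052897 ,  0.23339393,  0.97236788,  1.51463743],
       [ 0.        ,  0.        ,  0.        ,  1.        ]])} 0.9960416666666667
{'fov_y': 59.46036060968843, 'cx': 279.26591303189355, 'cy': 207.6168512928722, 'hand_eye': array([[ 4.20297099e-04,  9.67568551e-01,  2.52608239e-01,
         7.40958154e-02],
       [ 9.99999598e-01, -6.06638321e-04,  6.59785411e-04,
         4.41479369e-04],
       [ 7.91629452e-04,  2.52607861e-01, -9.67568417e-01,
        -1.64232985e-01],
       [ 0.00000000e+00,  0.00000000e+00,  0.00000000e+00,
         1.00000000e+00]])}
[0.19484401 0.61949865 0.21864147] [-3.13988206e+00  3.15589353e-05  2.83681555e+00] 0.1
```

View pics/scene0.png

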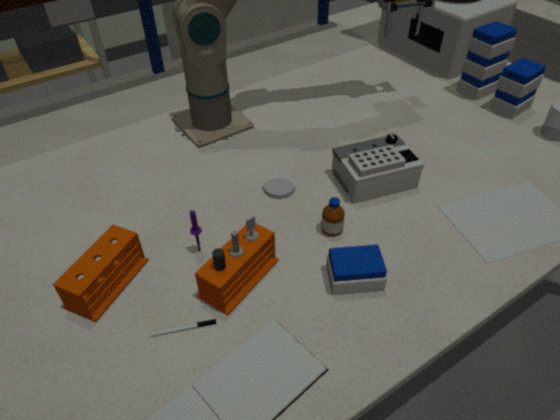

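View pics/top0.png

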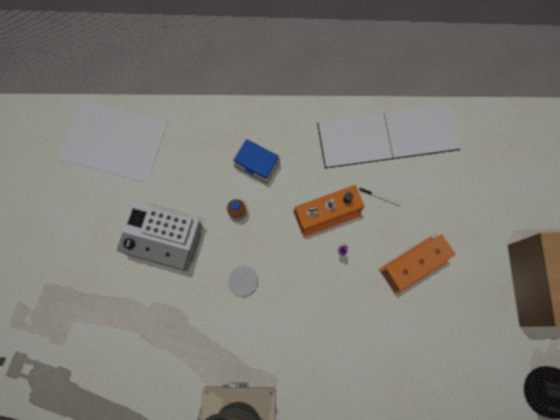

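The scene view shows two orange racks. The one holding tools is at (237,262), with the thick tool, stylus and spatula running from left to right. The empty one is at (100,270) and the purple look-alike is at (195,230). In the top view, the tooled rack is at (330,210), farther left for the robot than the empty rack at (417,265). The stylus is in the middle at about (331,205). The heater's dial is at (129,243), the reset button at (148,249) and the other button at (168,254).

```bash
cat > h.py <<'E'
import numpy as np, cv2
from scipy.spatial.transform import Rotation as R
from bench import *
def T(pos,rpy):
    M=np.eye(4); M[:3,:3]=R.from_euler('xyz',rpy).as_matrix(); M[:3,3]=pos; return M
def snap(name,tag):
    c=get_calibration(name)
    P=c["pose"] if "pose" in c else T(telemetry.get_tool_pos(),telemetry.get_eef_rot())@c["hand_eye"]
    p,d=camera(name); np.savez(tag+".npz",p=p,d=d,P=P,f=210/np.tan(np.radians(c["fov_y"]/2)),c=[c["cx"],c["cy"]])
    cv2.imwrite(f"pics/{tag}.png",p[:,:,::-1]); return load(tag)
def load(tag): return dict(np.load(tag+".npz"))
def ray(v,uv):
    d=np.array([(uv[0]-v["c"][0])/v["f"],-(uv[1]-v["c"][1])/v["f"],-1.])
    return v["P"][:3,3],v["P"][:3,:3]@d
def onplane(v,uv,z):
    o,d=ray(v,uv); return o+d*(z-o[2])/d[2]
def bydepth(v,uv,k=1):
    u,w=int(round(uv[0])),int(round(uv[1])); z=np.median(v["d"][w-k:w+k+1,u-k:u+k+1])
    o,d=ray(v,uv); return o+d*z
def proj(v,X):
    q=v["P"][:3,:3].T@(np.asarray(X)-v["P"][:3,3]); return v["c"]+v["f"]*np.array([q[0],-q[1]])/-q[2]
def tri(vs,uvs):
    A=np.zeros((3,3));b=np.zeros(3)
    for v,uv in zip(vs,uvs):
        o,d=ray(v,uv); d=d/np.linalg.norm(d); M=np.eye(3)-np.outer(d,d); A+=M;b+=M@o
    X=np.linalg.solve(A,b); return X,[np.linalg.norm(proj(v,X)-uv) for v,uv in zip(vs,uvs)]
E
python3 - <<'E'
from h import *
np.set_printoptions(precision=4,suppress=True)
for n in("scene","top"):
    a=dict(np.load(n+"0.npz")); c=get_calibration(n)
    a.update(P=c["pose"],f=210/np.tan(np.radians(c["fov_y"]/2)),c=[c["cx"],c["cy"]]); np.savez(n+"0.npz",**a)
t=load("top0"); s=load("scene0")
for n,uv in dict(dial=(129,243),b1=(148,249),b2=(168,254),sty=(331,205),spat=(314,212),thick=(348,198),rackc=(330,216)).items(): print(n,bydepth(t,uv))
for n,uv in dict(dial=(392,139),b1=(374,145),b2=(354,150),sty=(236,235),platenear=(262,237)).items(): print(n,bydepth(s,uv))
E
```

```text
dial [0.4944 0.3116 0.1038]
b1 [0.4816 0.2633 0.0792]
b2 [0.4675 0.2049 0.0814]
sty [ 0.6061 -0.2564  0.1169]
spat [ 0.5911 -0.2099  0.0919]
thick [ 0.6213 -0.3019  0.1387]
rackc [ 0.5799 -0.2557  0.0913]
dial [0.5051 0.3066 0.0999]
b1 [0.4801 0.2656 0.0817]
b2 [0.4644 0.2062 0.0799]
sty [ 0.6186 -0.2549  0.1482]
platenear [ 0.6077 -0.1864  0.0913]
```

Run:
```python
from h import *
np.set_printoptions(precision=3,suppress=True)
for d in (-162,-117,-72,-27,18,63,108,153):
    for n,p in dict(h=(.481,.265,.26),r=(.608,-.256,.26)).items():
        q=planner.inverse_kinematics(list(p),[np.pi,0,np.radians(d)]); print(n,d,None if q is None else np.array(q))
t0=telemetry.get_time_s()
manip.movep([.481,.255,.22],[np.pi,0,2.8]); h1=snap("wrist","h1")
print(telemetry.get_time_s()-t0)
t0=telemetry.get_time_s()
manip.movep([.46,.245,.22],[np.pi,0,2.8-np.pi/2]); h2=snap("wrist","h2")
print(telemetry.get_time_s()-t0)
c=np.hstack([cv2.resize(x["p"],(400,300)) for x in(h1,h2)]); cv2.imwrite("pics/hh.png",c[:,:,::-1])
```

```text
h -162 [-0.501  0.438 -0.078  1.749  0.04   0.956  1.29 ]
r -162 [ 0.201  0.62   0.273  1.442 -0.176  1.104  2.39 ]
h -117 [-0.349  0.45  -0.302  1.744  0.157  0.971  1.959]
r -117 [ 0.888  0.803 -1.06   1.418  0.704  1.326  2.463]
h -72 [-0.203  0.478 -0.523  1.74   0.277  0.998  2.626]
r -72 [-0.186  0.861  1.144  1.454 -0.79   1.333 -1.818]
h -27 [-1.218  0.688  1.147  1.768 -0.686  1.151 -1.896]
r -27 [-0.186  0.861  1.144  1.454 -0.79   1.333 -1.032]
h 18 [-1.033  0.529  0.744  1.764 -0.415  1.012 -1.39 ]
r 18 [-0.174  0.841  1.102  1.453 -0.759  1.312 -0.271]
h 63 [-0.906  0.481  0.53   1.76  -0.286  0.977 -0.736]
r 63 [-0.128  0.78   0.958  1.452 -0.651  1.248  0.429]
h 108 [-0.78   0.454  0.333  1.757 -0.176  0.96  -0.063]
r 108 [-0.058  0.72   0.784  1.45  -0.525  1.189  1.112]
h 153 [-0.646  0.44   0.134  1.753 -0.07   0.953  0.615]
r 153 [ 0.103  0.643  0.453  1.445 -0.296  1.121  1.705]
1.7416999999999998
1.2333000000000003
```

View pics/hh.png

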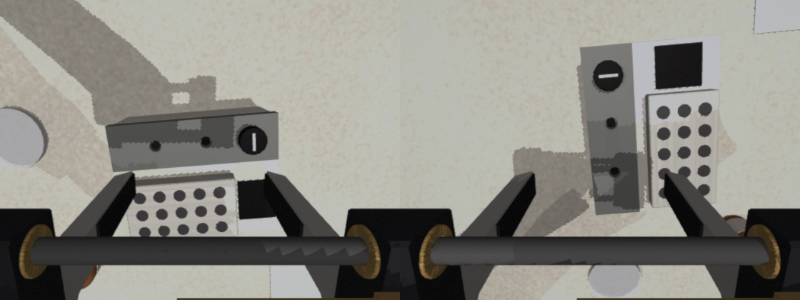

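Left half (h1, scaled 0.714): other button at (155,146), reset at (206,141), dial at (252,140). Right half (h2): dial at (208,75), reset at (211,123), other button at (214,172), taking columns from x=400.

```bash
cat >> h.py <<'E'
def blob(v,uv,r=14,thr=None):
    "centroid, area, bbox of the dark blob nearest uv"
    u,w=int(uv[0]),int(uv[1]); g=cv2.cvtColor(v["p"],cv2.COLOR_RGB2GRAY)[w-r:w+r+1,u-r:u+r+1]
    if thr is None: thr=(int(g.min())+int(np.percentile(g,70)))/2
    n,l,s,c=cv2.connectedComponentsWithStats((g<thr).astype(np.uint8))
    i=1+np.argmin(np.linalg.norm(c[1:]-r,axis=1)-.02*s[1:,4]); return c[i]+[u-r,w-r],s[i],thr
E
python3 - <<'E'
from h import *
np.set_printoptions(precision=4,suppress=True)
v=[load("h1"),load("h2")]
for n,a,b in(("reset",(288,197),(295,172)),("other",(217,204),(300,241))):
    B=[blob(x,y) for x,y in zip(v,(a,b))]
    print(n,[(q[0],q[1][2:],q[2]) for q in B],tri(v,[q[0] for q in B]))
    print([onplane(x,q[0],.083) for x,q in zip(v,B)],[bydepth(x,q[0],2) for x,q in zip(v,B)], [bydepth(x,q[0]+[14,0])[2] for x,q in zip(v,B)])
D=[blob(v[0],(353,196),30),blob(v[1],(291,105),30)]
print("dial",[(q[0],q[1][2:]) for q in D],tri(v,[q[0] for q in D]))
t0=telemetry.get_time_s()
ps=np.radians(108)
manip.movep([.608,-.256,.27],[np.pi,0,ps]); a=snap("wrist","r1")
print(telemetry.get_time_s()-t0)
manip.movep([.608,-.256,.27],[np.pi,0,ps+np.pi/2]); b=snap("wrist","r2")
print(telemetry.get_time_s()-t0,telemetry.get_time_s())
c=np.hstack([cv2.resize(x["p"],(400,300)) for x in(a,b)]); cv2.imwrite("pics/rr.png",c[:,:,::-1])
E
```

```text
reset [(array([287.7123, 197.6781]), array([ 13,  14, 146], dtype=int32), 42.5), (array([295.337, 172.375]), array([ 16,  16, 184], dtype=int32), 65.5)] (array([0.4797, 0.2646, 0.0804]), [np.float64(0.3035818318809932), np.float64(0.309056895905624)])
[array([0.479 , 0.2649, 0.083 ]), array([0.4798, 0.2648, 0.083 ])] [array([0.4802, 0.2647, 0.0778]), array([0.4798, 0.2639, 0.0779])] [np.float64(0.08384168075376103), np.float64(0.08398014965908396)]
other [(array([217.0333, 203.8222]), array([ 15,  16, 180], dtype=int32), 64.5), (array([300.2171, 239.6279]), array([ 13,  13, 129], dtype=int32), 41.0)] (array([0.4647, 0.2062, 0.0794]), [np.float64(0.23557344746676678), np.float64(0.22922843650601032)])
[array([0.4642, 0.2069, 0.083 ]), array([0.4649, 0.2077, 0.083 ])] [array([0.4651, 0.2057, 0.0779]), array([0.4646, 0.206 , 0.0781])] [np.float64(0.08364915895908015), np.float64(0.08414112472007473)]
dial [(array([352.6139, 195.488 ]), array([  42,   41, 1168], dtype=int32)), (array([291.0808, 105.7983]), array([  43,   44, 1299], dtype=int32))] (array([0.4935, 0.3161, 0.0896]), [np.float64(0.07522676395153478), np.float64(0.0800914326781166)])
1.9500000000000002
3.2249999999999996 6.3
```

View pics/rr.png

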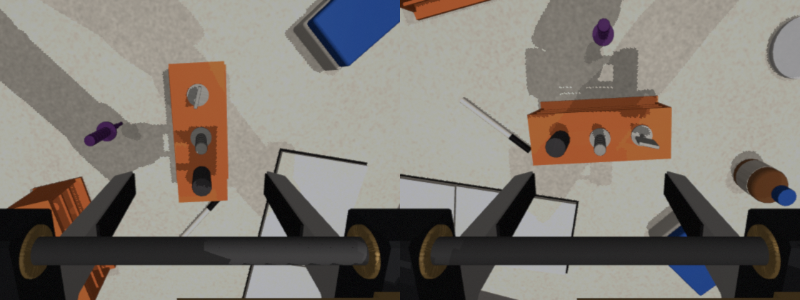

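r1 (left) shows the rack upright in the frame, with the spatula at (197,97), the stylus at (200,140) and the thick tool at (201,180). r2 (right) shows the thick tool at (157,143), the stylus at (200,140) and the spatula at (243,135). I'll zoom in on the stylus.

Run:
```python
from h import *
c=np.hstack([cv2.resize(load(n)["p"][150:250,230:330],(400,400),interpolation=cv2.INTER_CUBIC) for n in("r1","r2")]); cv2.imwrite("pics/rz.png",c[:,:,::-1])
```

```text
(no output)
```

View pics/rz.png

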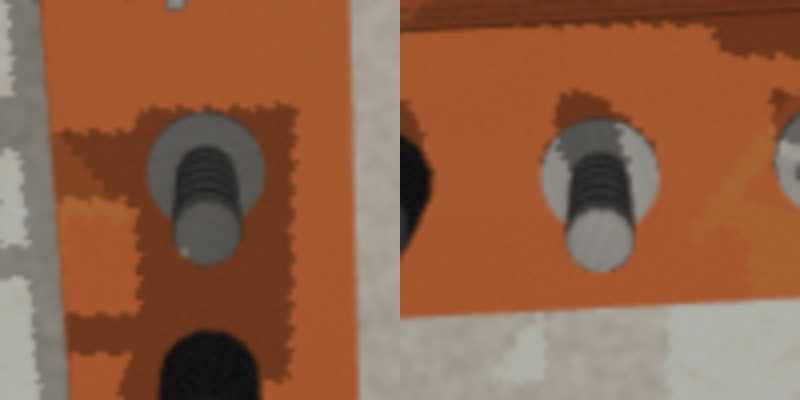

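Zoomed r1: the collar is centred at crop (206,171), which is pixel (281.1,192.4), and the handle top at (281.6,208). r2: the collar is at (279.6,193.6) and the handle top at (279.6,209.1). The handle is ringed and stands upright in the middle hole.

Run:
```python
from h import *
np.set_printoptions(precision=4,suppress=True)
v=[load("r1"),load("r2")]
print("collar top",tri(v,[(281.1,192.4),(279.6,193.6)]))
print("handle top",tri(v,[(281.6,208),(279.6,209.1)]))
for x in v:
    hsv=cv2.cvtColor(x["p"],cv2.COLOR_RGB2HSV); m=(hsv[...,0]<15)&(hsv[...,1]>130)
    w,u=np.nonzero(m&(x["d"]>0)); d=x["d"][w,u]
    q=np.stack([(u-x["c"][0])/x["f"],-(w-x["c"][1])/x["f"],-np.ones(len(u))])*d
    X=(x["P"][:3,:3]@q).T+x["P"][:3,3]
    near=(np.linalg.norm(X[:,:2]-[.608,-.256],axis=1)<.13)&(X[:,2]>.08); 
    z=np.median(X[near,2]); s=near&(abs(X[:,2]-z)<.006)
    # re-intersect with plate plane
    Y=np.array([onplane(x,(a,b),z)[:2] for a,b in zip(u[s],w[s])])
    img=np.zeros((500,500),np.uint8); ij=((Y-[.608,-.256])*1000+250).astype(int); img[ij[:,0],ij[:,1]]=255
    img=cv2.morphologyEx(img,cv2.MORPH_CLOSE,np.ones((5,5))); img=cv2.morphologyEx(img,cv2.MORPH_OPEN,np.ones((5,5)))
    c=max(cv2.findContours(img,0,2)[0],key=cv2.contourArea); r=cv2.minAreaRect(c)
    print("plate z",z,"centre",np.array(r[0][::-1])/1000+[.608-.25+.0005,-.256-.25+.0005],"size",r[1],"ang",r[2])
```

```text
collar top (array([ 0.6096, -0.2542,  0.0913]), [np.float64(0.2043466400817769), np.float64(0.20412218516210662)])
handle top (array([ 0.6098, -0.2543,  0.1491]), [np.float64(0.39629274542476267), np.float64(0.39576826539349147)])
plate z 0.08898571545519912 centre [ 0.6083 -0.2539] size (71.0778579711914, 190.40249633789062) ang 68.96249389648438
plate z 0.08886668966271005 centre [ 0.6077 -0.2542] size (71.41107177734375, 189.86338806152344) ang 68.88309478759766
```

Run:
```python
from h import *
np.set_printoptions(precision=4,suppress=True)
o=[np.pi,0,np.radians(111)]; t0=telemetry.get_time_s()
manip.movep([.6097,-.2543,.2],o); manip.move_gripper(.06)
print(telemetry.get_time_s()-t0)
manip.movel([.6097,-.2543,.121],o,speed=.1)
print(telemetry.get_tool_pos(),telemetry.get_wrist_force(),telemetry.get_time_s()-t0)
manip.move_gripper(0.0)
print("w",telemetry.get_width(),telemetry.get_grip_force(),telemetry.get_wrist_force(),telemetry.get_ft_torque())
manip.movel([.6083,-.2541,.126],speed=.03)   # centre shank in hole
manip.movel([.6083,-.2541,.26],speed=.12)
print("w",telemetry.get_width(),telemetry.get_grip_force(),telemetry.get_wrist_force(),telemetry.get_tool_pos(),telemetry.get_eef_rot(),telemetry.get_time_s())
x=snap("wrist","g1")
# where the tip should appear
P=T(telemetry.get_tool_pos(),telemetry.get_eef_rot())@np.array([0,0,.101,1]); print(proj(x,P[:3]))
c=np.hstack([cv2.resize(x["p"],(400,300)),cv2.resize(x["p"][140:290,180:380],(400,300),interpolation=cv2.INTER_CUBIC)]); cv2.imwrite("pics/g1z.png",c[:,:,::-1])
```

```text
1.8667000000000007
[ 0.6102 -0.2546  0.1216] [-0.4388  0.4667 -0.3843] 2.8083
w 0.013590332270290254 29.99911218881607 [0.0581 0.3624 0.8409] [-0.054  -0.0164  0.0106]
w 0.013151431987812354 29.99892622232437 [-0.4184  0.2269 -0.6848] [ 0.6078 -0.2538  0.2591] [-3.1403 -0.0012  1.9373] 11.4833
[279.9362 213.6914]
```

View pics/g1z.png

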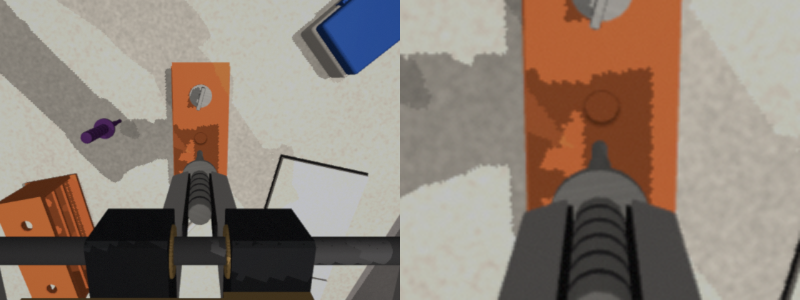

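The stylus is held (13 mm width, weight felt). Its tip in the right crop is at (600,143), about pixel (280,211), within about 1 mm of the expected (279.9,213.7 less the tip radius). The empty hole is at (601,107).

Run:
```python
from h import *
np.set_printoptions(precision=4,suppress=True)
g=load("g1"); print("hole",onplane(g,(280.25,193.4),.09))
o=[np.pi,0,np.radians(111)]
manip.movel([.6083,-.2541,.30],speed=.15)
manip.movep([.4797,.2645,.27],o); print(telemetry.get_time_s())
manip.movel([.4797,.2645,.193],o,speed=.1); manip.sleep(.3)
print(telemetry.get_tool_pos(),telemetry.get_eef_rot(),telemetry.get_wrist_force(),telemetry.get_time_s())
x=snap("wrist","p1"); M=T(telemetry.get_tool_pos(),telemetry.get_eef_rot())
print("tip exp",proj(x,(M@[0,0,.101,1])[:3]),"edge",proj(x,(M@[.0,0,.101,1])[:3]+[0,0,0]),"mouth exp",proj(x,[.4797,.2645,.085]),"btn exp",proj(x,[.4797,.2645,.079]))
c=cv2.resize(x["p"][150:250,220:340],(720,600),interpolation=cv2.INTER_CUBIC); cv2.imwrite("pics/p1z.png",c[:,:,::-1])
```

```text
hole [ 0.6077 -0.2531  0.09  ]
13.8833
[0.4799 0.2646 0.1934] [ 3.1408 -0.0002  1.9373] [-0.3926  0.2498 -0.7275] 15.1
tip exp [279.8057 213.6488] edge [279.8057 213.6488] mouth exp [279.4972 211.1862] btn exp [279.4957 209.1763]
```

View pics/p1z.png

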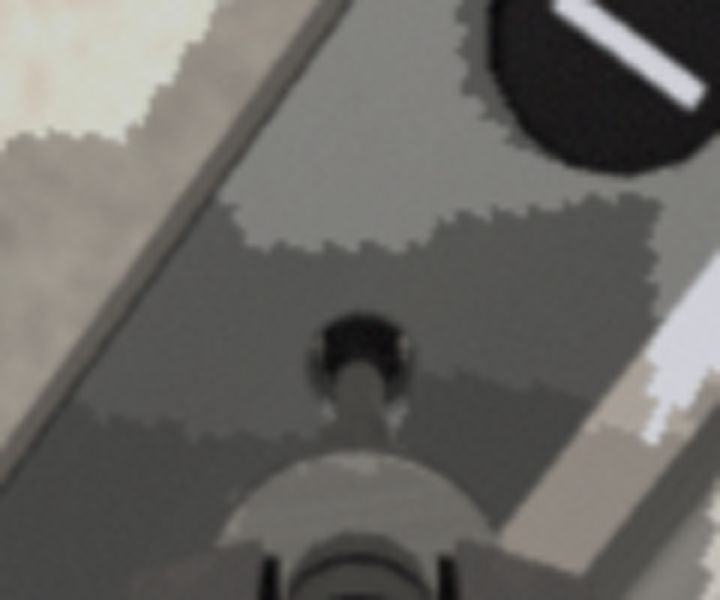

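The tip is at crop (361,~382) and the recess centre at about (359,364). Once I allow for the 8 mm height difference, the tip is about 0.5 mm from the recess axis. Pressing straight down.

Run:
```python
from h import *
np.set_printoptions(precision=4,suppress=True)
X,Y=.4796,.2646
manip.movel([X,Y,.182],speed=.04)
b=np.array(telemetry.get_wrist_force()); print("base",telemetry.get_tool_pos(),b,telemetry.get_time_s())
z=.182
while z>.168:
    z-=.001; manip.movel([X,Y,z],speed=.02); manip.sleep(.1)
    f=np.array(telemetry.get_wrist_force())-b; print(round(z,4),telemetry.get_tool_pos()[2],f)
    if f[2]>9 or np.hypot(*f[:2])>6: break
t=telemetry.get_time_s(); print("hold",t)
manip.sleep(1.1); print(np.array(telemetry.get_wrist_force())-b,telemetry.get_time_s())
```

```text
base [0.4794 0.2644 0.1816] [ 0.3779 -0.272   0.1683] 15.575
0.181 0.18107761562130273 [-0.2954 -0.4808 -1.3937]
0.18 0.1800031628414835 [-0.926   0.1905 -0.272 ]
0.179 0.17912260740187017 [-1.602  -0.118   0.6433]
0.178 0.17806961790008652 [-0.3943  0.2992  1.6121]
0.177 0.1770650229156998 [-0.4911  0.0713  2.2896]
0.176 0.176074826461777 [-1.2235 -0.5167  2.5474]
0.175 0.17505379485883937 [-0.7855  0.9632  4.3758]
0.174 0.17461427912985686 [-1.7255 -0.1049  8.5387]
0.173 0.1743538113572003 [-2.7574 -0.5977 14.3809]
hold 18.725
[-2.2893 -0.3671 13.6082] 19.825
```

Contact came at TCP z 0.1795 and the hard stop at 0.1748, so that is 5 mm of travel with 4.4–5 N before the stop. The button was held down for over 1 s. Retracting and going back to the rack.

Run:
```python
from h import *
np.set_printoptions(precision=4,suppress=True)
o=[np.pi,0,np.radians(111)]
manip.movel([.4796,.2646,.20],speed=.08); manip.movel([.4796,.2646,.30],speed=.15)
print(telemetry.get_wrist_force(),telemetry.get_width())
manip.movep([.608,-.2538,.28],o); manip.movel([.608,-.2538,.203],o,speed=.1); manip.sleep(.3)
print(telemetry.get_tool_pos(),telemetry.get_eef_rot(),telemetry.get_wrist_force(),telemetry.get_time_s())
x=snap("wrist","q1"); M=T(telemetry.get_tool_pos(),telemetry.get_eef_rot())
print("tip exp",proj(x,(M@[0,0,.101,1])[:3]),"hole exp",proj(x,[.608,-.2538,.09]))
c=cv2.resize(x["p"][150:250,220:340],(720,600),interpolation=cv2.INTER_CUBIC); cv2.imwrite("pics/q1z.png",c[:,:,::-1])
```

```text
[-0.155  -0.9809 -1.2247] 0.013407433830639769
[ 0.6082 -0.2539  0.2035] [3.141  0.0005 1.9373] [-0.2693  0.5718 -1.0743] 24.2833
tip exp [279.8384 213.5929] hole exp [279.6348 209.1124]
```

View pics/q1z.png

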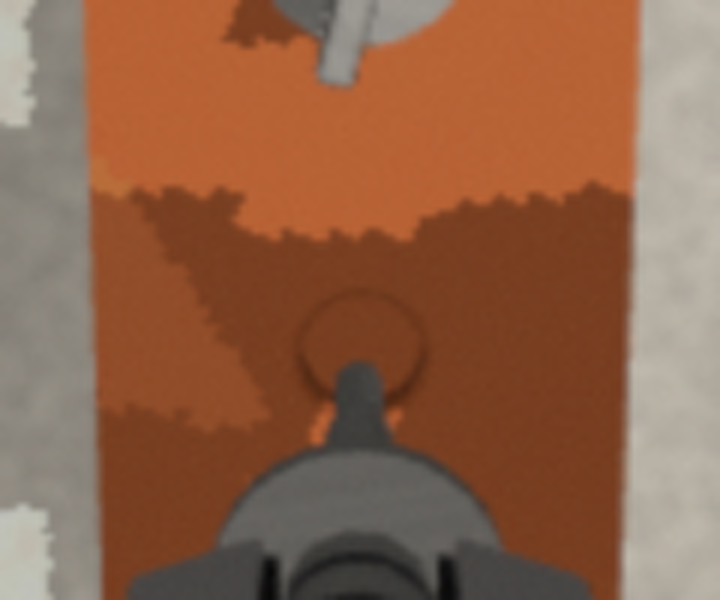

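Hole centre at crop (362,352) and tip at (359,~386). At plate height the tip is about 0.9 mm short along tool +x, so I'll shift by (-0.3,+0.7) mm and insert.

Run:
```python
from h import *
np.set_printoptions(precision=4,suppress=True)
X,Y=.6077,-.2532
manip.movel([X,Y,.196],speed=.04); b=np.array(telemetry.get_wrist_force())
ok=True
for z in(.185,.17,.155,.14,.128,.124,.123,.122,.121,.120):
    manip.movel([X,Y,z],speed=.05); manip.sleep(.05)
    f=np.array(telemetry.get_wrist_force())-b; print(z,telemetry.get_tool_pos(),f)
    if np.linalg.norm(f)>(4 if z<.1245 else 6): ok=z<.1235; break
print(ok,telemetry.get_time_s())
if ok:
    manip.move_gripper(.05); manip.sleep(.1)
    print(telemetry.get_width(),telemetry.get_wrist_force())
    manip.movel([X,Y,.27],speed=.12); manip.sleep(.2)
    x=snap("wrist","e1"); print(telemetry.get_time_s())
    p,d=camera("scene")
    c=np.hstack([cv2.resize(x["p"][130:280,180:380],(400,300)),cv2.resize(p[180:330,140:340],(400,300))]); cv2.imwrite("pics/e1z.png",c[:,:,::-1])
```

```text
0.185 [ 0.6076 -0.2532  0.1848] [-0.4724  1.693   0.2344]
0.17 [ 0.6077 -0.2532  0.1699] [-0.2869  0.8532  1.2733]
0.155 [ 0.6077 -0.2532  0.1549] [-1.1308  1.7578  2.131 ]
0.14 [ 0.6076 -0.2532  0.1399] [-1.1124  2.3253  1.4696]
0.128 [ 0.6076 -0.2532  0.1278] [-0.3692  1.7488  0.589 ]
0.124 [ 0.6077 -0.2531  0.1239] [-0.3565  2.1086  0.9552]
0.123 [ 0.6077 -0.2532  0.123 ] [-1.5471  1.7732  0.5402]
0.122 [ 0.6077 -0.2532  0.122 ] [0.1356 1.0505 0.8758]
0.121 [ 0.6077 -0.2532  0.121 ] [-0.364   1.6974  0.8068]
0.12 [ 0.6077 -0.2532  0.121 ] [-1.6953  2.4933  7.6557]
True 28.5167
0.05038167104521971 [ 0.9068 -0.2067  0.2193]
31.0
```

View pics/e1z.png

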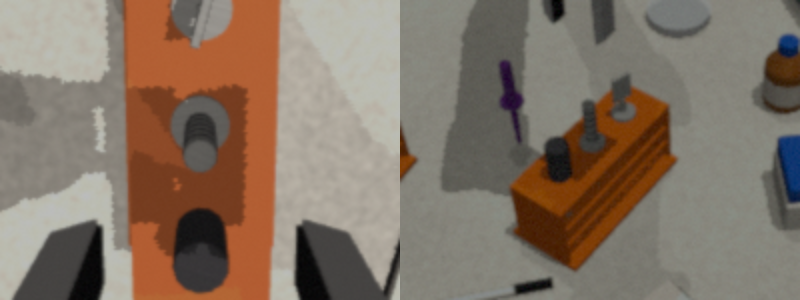

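The stylus hangs upright in the middle hole, with its collar seated at (200,125) in the left crop. The thick tool and spatula are still in their holes and the gripper is clear.

```bash
python3 -c "
from bench import *
print(telemetry.get_time_s()); print(manip.hand_in())"
```

```text
31.05
the job is handed in; nothing more can be done
None
```

I pressed the reset button to its stop with the stylus, held it for over a second, hung the stylus back in the middle rack hole, and handed the job in at 31 s.

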